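# Third hand at the potter's gauge stand

## Robot

A 6-joint arm with a two-finger parallel gripper is mounted at the origin on the work surface. World frame = base frame: x ahead of the robot, y to its left, z up, the work surface at z = 0. Lengths are in m, angles in rad, forces in N, time in s.
With the tool pointing down it reaches from about 0.425 to 0.95 m from the base axis. Payload 3.5 kg.
Tool frame: the origin (TCP) lies where the fingers leave the gripper's body, on its centre line; the fingertips stand 73 mm ahead of it and the grasp point (between the pads) lies 54 mm ahead of it; z points along the fingers, y is the line along which they close (so a half turn about z gives the same grasp; the last joint's range is limited). The gripper opens to 85 mm and grips with 20 to 120 N. Pads are 22 mm wide; open, the fingers measure 114 mm over their backs; the gripper's body (76 mm by 85 mm) begins 54 mm behind the grasp point. The pads swing forward as they close: fully open they stand 13 mm farther back than shut.
Start: joints at [0.975, 0.286, 1.577, -0, 1.279, -0.15], TCP at [0.291, 0.609, 0.304] pointing down, gripper open.
Joint ranges: [-2.77, 2.77], [-0.9, 2.22], [0.21, 2.48], [-1.53, 4.67], [0.24, 2.81], [-2.84, 2.84]. Speed limits (rad/s): [2.79, 2.79, 3.14, 3.14, 3.14, 3.14].

## Interface

Orientations are given as a unit quaternion [x, y, z, w].
In Python, from plant import move_ptp, line_to, goto_joints, set_gripper, pause, solve_ik, get_obs, grab_frame, MotionError, hand_in gives the robot as it stands. The module is installed in compiled form; this text tells all that it offers. Calls block until the motion is done:
- move_ptp(position, orientation): joint-space move of the TCP to a pose.
- line_to(position, rot=None, rate=0.15, max_force=None): straight line of the TCP; rot=None keeps the orientation; rate is the mean speed in m/s. With max_force (N) it stops when the force on the tool has changed by that much, and returns True; else False.
- goto_joints(angles): joint-space move.
- set_gripper(opening): opening from 0.0 (shut) to 1.0 (fully open); the grip force is fixed at half the most; returns when the fingers have stopped.
- pause(seconds).
- solve_ik(position, orientation): joint angles nearest the present ones, or None.
- get_obs(): the state.
- grab_frame(name): name is "scene" or "top" or "wrist"; returns a dict with "image" (384x512x3 uint8, red, green, blue), "camera_matrix" (3x3 intrinsics, pixels), "view" (4x4, takes a point from world to camera coordinates). Camera axes: x right, y down, z forward; pixel columns grow to the right and rows downward; lengths in m; the calibration is good to about 2 mm. A picture is of the moment at which its call begins. There is no depth.
A pose or a line that the arm cannot do raises MotionError and nothing moves.
- hand_in(): hands the job in; it is judged then, once.
The state is a dict: "time": time; "joint_pos": joint angles; "joint_vel": joint speeds; "effort": joint torques, N m; "tcp_pos": TCP position; "ee_rot": TCP orientation; "ft_force": force on the tool from outside, world axes, zero at the start; "wrist_torque": the same for the moment, N m; "grip_width": opening from 0.0 (shut) to 1.0 (fully open); "finger_force": force on a finger pad.
Only numpy, scipy, OpenCV 4.12 (cv2) and the standard library are available. Lean on these libraries where they do the work, as an engineer would, in place of code of your own. Each camera call takes 0.05 s, during which the arm holds its last target. There are 200 camera calls.

## Task

Take the throwing gauge (the wooden cross-bar on a flat metal shank) out of the tool rack, plug its shank upright into the socket of the grey metal base, and press it straight down on the sprung seat inside with a steady 10 N (anything from 5 to 15 N will do) as a third hand for the potter, who will then tighten the clamp screw. Never press harder than 20 N, and do not disturb the paddle, the tamper, the jar or the bowl. The job finishes while you are still gripping and pressing the gauge: do not let go of it.

Things in the scene. Friction and masses are not known exactly. Their poses are not given: they have to be found in the camera images.
- gauge: T-shaped throwing gauge, 142 mm tall, 0.1 to 0.2 kg. Origin: centre of its foot; z up the shank. Aluminium shank 20 mm (its x) by 30 mm (its y), 112 mm long, lowest 6 mm tapered 3 mm in on each side. On top a pale wooden cross-bar 20 mm (x) by 90 mm (y), 112 to 142 mm above the foot: pinch it at its middle across its 20 mm. It fits the socket either way round (half turn).
- rack: Low wooden tool rack, 75 mm (x) by 310 mm (y) by 40 mm high, fixed to the table. Origin: centre of its underside. Three pockets 26 mm (x) by 36 mm (y), 30 mm deep, at y = -105, 0 and +105 mm; the gauge, the paddle and the tamper stand in them in any order, the gauge's axes nearly parallel to the rack's.
- base: Gauge base, fixed to the table: dark steel foot plate 130 x 130 x 10 mm and on it a grey block 76 mm (x) by 80 mm (y), its top 50 mm above the table. A clamp screw sticks out of the block's -y side. Origin: centre of its underside; z up.
- socket (a point): Centre of the mouth of the rectangular socket in the base, on the block's top face, axes as the base's. The socket is 24 mm (x) by 34 mm (y), so that the shank goes in with its x along the base's x, with a 3 mm chamfer round the mouth. The sprung seat lies 28 mm below the mouth. A shank that leans on the socket's walls rubs, and then less of the push reaches the seat.
- seat: Rubber-topped sprung seat inside the socket, 18 x 28 mm. Origin: centre of its top face, 28 mm below the socket's mouth when not pressed. Pressing it takes about 1 N to start and 1.5 N more for each mm: 10 N is 6 mm down, 5 N is 2.7 mm and 15 N is 9.3 mm. Its hard stop is at 12 mm (19 N).
- seat_travel (a joint): How far the sprung seat is pressed down, in m: 0 free, 0.012 at its hard stop.
- paddle: Wooden paddle standing in the rack, 125 mm tall: square stem with a flat blade 56 mm wide and 14 mm thick. Origin: centre of its foot. Leave alone.
- tamper: Wooden tamper standing in the rack, 119 mm tall: round stem 20 mm across with a round knob 48 mm across. Origin: centre of its foot. Leave alone.
- jar: Clay jar, 106 mm across and 120 mm tall, standing on the table beyond the rack. Origin: centre of its underside. Leave alone.
- bowl: Clay bowl, 110 mm across and 50 mm tall, standing on the table. Origin: centre of its underside. Leave alone.
Mind the look-alikes: they are no part of the job. What is shaped like the gauge but black or purple is not meant.

How it is judged:
By the outcome, as a careful person would: the job done as asked, in the order asked, and still so for the second after the job is handed in, while the arm keeps its last pose, push and grip.
It also fails if it takes over 51 s, if anything falls off the work surface, if the arm or the gripper's body presses on something with over 40 N, if the wrist force passes 120 N, or if a joint passes its speed limit or range.

## Working session

There is one attempt and no reset: what is moved stays moved. The work goes in short steps, each a Python script; the robot and the scene stay as the last script left them, time stands still between calls to the robot, and variables do not carry over. Pictures are saved under pics/ and viewed, at most 10 in all, crops included, and the job is handed in when it is done.

```bash
mkdir -p pics; cat > h.py <<'E'
import numpy as np, cv2
from plant import *
def P(f):
    K=np.array(f["camera_matrix"]);V=np.array(f["view"]);return K@V[:3]
def proj(f,X):
    q=P(f)@np.append(X,1);return q[:2]/q[2]
def ray(f,uv):
    K=np.array(f["camera_matrix"]);V=np.array(f["view"]);R=V[:3,:3]
    return -R.T@V[:3,3], R.T@np.linalg.inv(K)@np.array([uv[0],uv[1],1.])
def onz(f,uv,z):
    c,d=ray(f,uv);return c+d*(z-c[2])/d[2]
def tri(fs,uvs):
    A=[]
    for f,(u,v) in zip(fs,uvs):
        p=P(f);A+=[u*p[2]-p[0],v*p[2]-p[1]]
    X=np.linalg.svd(np.array(A))[2][-1];return X[:3]/X[3]
def save(f,n,s=1):
    im=cv2.cvtColor(np.asarray(f["image"]),cv2.COLOR_RGB2BGR)
    cv2.imwrite("pics/"+n+".png",cv2.resize(im,None,fx=s,fy=s))
E
python3 - <<'E'
from h import *
import pickle
o=get_obs();print({k:np.round(v,3) for k,v in o.items()})
F={n:grab_frame(n) for n in("scene","top","wrist")}
pickle.dump(F,open("f0.pkl","wb"))
for n in F:
    save(F[n],n+"0",1.5); print(n,np.round(ray(F[n],(256,192)),3).tolist())
E
```

```text
{'time': np.float64(0.0), 'joint_pos': array([ 0.975,  0.287,  1.578,  0.   ,  1.279, -0.15 ]), 'joint_vel': array([-0.   , -0.   ,  0.001, -0.001, -0.   ,  0.001]), 'effort': array([-0.0000e+00, -4.0597e+01, -2.9263e+01, -0.0000e+00,  6.0000e-03,
       -0.0000e+00]), 'tcp_pos': array([0.291, 0.609, 0.303]), 'ee_rot': array([ 0.221,  0.975, -0.001, -0.   ]), 'ft_force': array([ 0.17 , -0.372,  0.074]), 'wrist_torque': array([-0.043, -0.024, -0.003]), 'finger_force': np.float64(0.0), 'grip_width': np.float64(1.004)}
scene [[1.161, -0.226, 0.549], [-0.702, 0.365, -0.612]]
top [[0.476, 0.063, 1.077], [0.109, 0.032, -0.994]]
wrist [[0.229, 0.638, 0.372], [0.241, -0.121, -0.963]]
```

View pics/scene0.png

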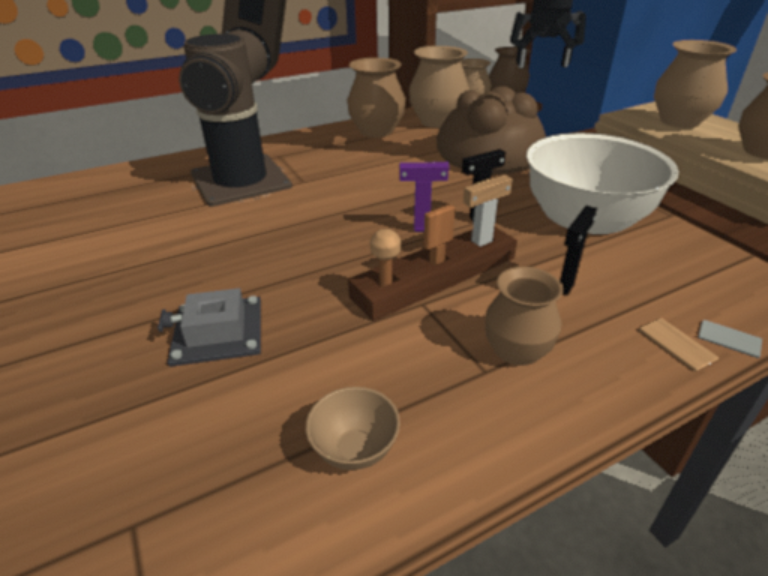

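View pics/top0.png

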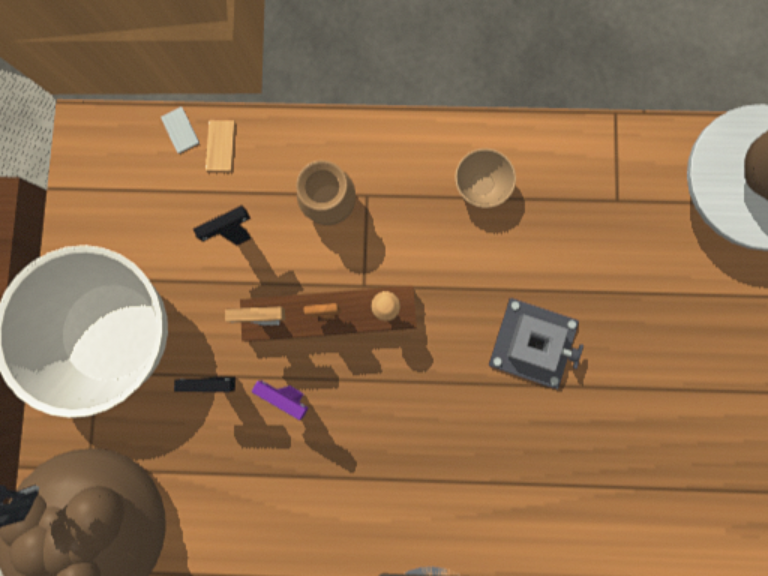

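The scene view shows the pale gauge in the rack's far pocket (~487,190 in the 1.5x picture). Top view: bar at (253,314), socket at (538,342), and purple and black look-alikes below the rack at (280,398) and (205,384). Next step: masks and rays.

```bash
python3 - <<'E'
from h import *
import pickle
F=pickle.load(open("f0.pkl","rb"))
def blobs(f,lo,hi,roi,n=3):
    h=cv2.cvtColor(np.asarray(f["image"]),cv2.COLOR_RGB2HSV)
    m=cv2.inRange(h,lo,hi);k=np.zeros_like(m);x0,y0,x1,y1=roi;k[y0:y1,x0:x1]=255
    c,_=cv2.findContours(m&k,cv2.RETR_EXTERNAL,cv2.CHAIN_APPROX_NONE)
    return sorted(c,key=cv2.contourArea)[::-1][:n]
T,S=F["top"],F["scene"]
for f,p in((T,(160,210)),(T,(178,215)),(T,(212,206)),(S,(322,130)),(S,(322,122)),(S,(295,150)),(T,(345,228)),(T,(372,228)),(T,(335,215)),(S,(135,220))):
    print(p,cv2.cvtColor(np.asarray(f["image"])[p[1]:p[1]+1,p[0]:p[0]+1],cv2.COLOR_RGB2HSV)[0,0])
for f,roi in((T,(140,195,195,225)),(S,(300,112,345,140))):
    for c in blobs(f,(10,60,150),(22,150,255),roi,1):
        r=cv2.minAreaRect(c);print(cv2.contourArea(c),r)
        for b in cv2.boxPoints(r): print(b.round(1), onz(f,b,.152).round(4))
print("gauge c",onz(T,(168.7,209.7),.152),"socket",onz(T,(358.7,228),.05))
print("tri", tri([T,S],[(168.7,209.7),(326,125)]), tri([T,S],[(358.7,228),(141,204)]))
for p in((343,203),(381,216),(370,254),(332,241)): print("bolt",onz(T,p,.012).round(4))
for p in((163,204),(276,191),(277,218),(161,227)): print("rack",onz(T,p,.04).round(4))
E
```

```text
(160, 210) [ 17 133 198]
(178, 215) [ 72  11 111]
(212, 206) [ 14 169 198]
(322, 130) [ 15 119 154]
(322, 122) [ 16 117 166]
(295, 150) [ 13 149 142]
(345, 228) [  0   0 138]
(372, 228) [ 60   2 139]
(335, 215) [105  22  91]
(135, 220) [30  5 94]
777.5 ((163.5, 209.5), (29.0, 47.0), 90.0)
[140. 195.] [0.5632 0.3697 0.152 ]
[187. 195.] [0.5662 0.2569 0.152 ]
[187. 224.] [0.4974 0.2534 0.152 ]
[140. 224.] [0.4943 0.365  0.152 ]
195.5 ((326.5500183105469, 126.1500015258789), (12.649109840393066, 30.04163360595703), 71.56505584716797)
[310.3 124.9] [0.5314 0.2546 0.152 ]
[338.8 115.4] [0.5229 0.3497 0.152 ]
[342.8 127.4] [0.5804 0.316  0.152 ]
[314.3 136.9] [0.586  0.2276 0.152 ]
gauge c [0.52999723 0.29874326 0.152     ] socket [ 0.50204809 -0.17354185  0.05      ]
tri [0.53126078 0.30271076 0.13967247] [ 0.50211151 -0.1738047   0.04840151]
bolt [ 0.5694 -0.1401  0.012 ]
bolt [ 0.5369 -0.2423  0.012 ]
bolt [ 0.4348 -0.2121  0.012 ]
bolt [ 0.4663 -0.1109  0.012 ]
rack [0.5513 0.3434 0.04  ]
rack [0.5942 0.043  0.04  ]
rack [0.5225 0.0387 0.04  ]
rack [0.4902 0.3451 0.04  ]
```

```bash
cat >> h.py <<'E'
from scipy.spatial.transform import Rotation as Ro
def quat(yaw,flip=1):
    # tool y along object's x axis (yaw), tool z down
    y=flip*np.array([np.cos(yaw),np.sin(yaw),0]);z=np.array([0,0,-1.])
    return Ro.from_matrix(np.c_[np.cross(y,z),y,z]).as_quat()
E
python3 - <<'E'
from h import *
import pickle
yg,yb=np.radians(7.3),np.radians(-17.6)
for nm,p,y in(("g",(.53,.30,.25),yg),("s",(.502,-.1735,.25),yb)):
    for fl in(1,-1):
        j=solve_ik(p,quat(y,fl));print(nm,fl,None if j is None else np.round(j,2))
q=quat(yg,1)
if solve_ik((.53,.30,.33),q) is None: q=quat(yg,-1)
set_gripper(.6)
fs=[]
for p in((.53,.30,.34),(.50,.26,.34)):
    move_ptp(p,q);pause(.2);fs.append(grab_frame("wrist"));print(get_obs()["time"],get_obs()["tcp_pos"].round(4))
pickle.dump(fs,open("fg.pkl","wb"))
im=np.hstack([cv2.resize(f["image"],(400,300)) for f in fs])
cv2.imwrite("pics/wg.png",im[...,::-1])
E
```

```text
g 1 [ 0.35  0.19  1.79 -0.    1.16  0.22]
g -1 None
s 1 [-0.52  0.02  1.98 -0.    1.14 -0.22]
s -1 None
2.2917 [0.5296 0.3008 0.3399]
2.8583 [0.5004 0.2606 0.34  ]
```

View pics/wg.png

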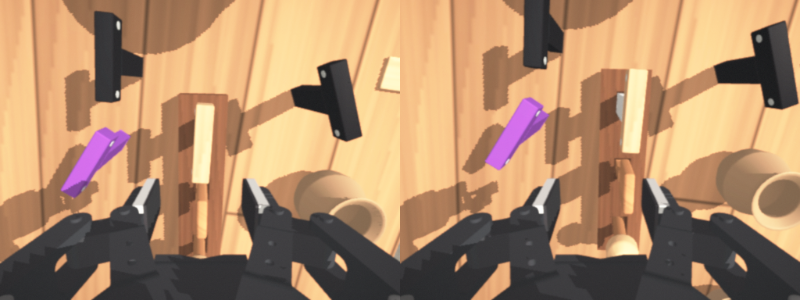

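The wrist views show the pale bar at (204,143) left and (633,110) right, both within the fingers' plane, clear of the look-alikes. Segmenting it now.

```bash
python3 - <<'E'
from h import *
import pickle
fs=pickle.load(open("fg.pkl","rb"))
rois=[(235,115,290,245),(265,70,325,210)]
out=[]
for f,(x0,y0,x1,y1) in zip(fs,rois):
    im=np.asarray(f["image"]);h=cv2.cvtColor(im,cv2.COLOR_RGB2HSV)
    r=(y0+y1)//2
    print([tuple(v) for v in h[r,x0:x1:3].tolist()])
    m=np.zeros(h.shape[:2],np.uint8);m[y0:y1,x0:x1]=cv2.inRange(h,(8,40,200),(40,125,255))[y0:y1,x0:x1]
    c=max(cv2.findContours(m,cv2.RETR_EXTERNAL,cv2.CHAIN_APPROX_NONE)[0],key=cv2.contourArea)
    rr=cv2.minAreaRect(c);b=cv2.boxPoints(rr);print(rr,b.round(1).tolist());out.append(b)
    print([onz(f,p,.152).round(4).tolist() for p in b])
print([tri(fs,[a,b]).round(4).tolist() for a,b in zip(*out)])
v=np.hstack([cv2.resize(np.asarray(f["image"])[60:250,215:345],None,fx=3,fy=3) for f in fs]);cv2.imwrite("pics/wgz.png",v[...,::-1])
E
```

```text
[(11, 130, 104), (10, 126, 109), (11, 127, 110), (11, 129, 107), (13, 118, 143), (24, 67, 255), (25, 62, 255), (23, 68, 254), (24, 69, 254), (25, 62, 255), (25, 60, 255), (25, 59, 255), (16, 109, 242), (11, 136, 171), (10, 135, 174), (11, 136, 187), (10, 133, 184), (11, 137, 179), (12, 128, 165)]
((259.6536560058594, 182.95208740234375), (24.583290100097656, 104.00332641601562), 3.2396998405456543) [[244.39999389648438, 234.1999969482422], [250.3000030517578, 130.3000030517578], [274.8999938964844, 131.6999969482422], [269.0, 235.60000610351562]]
[[0.5224, 0.2548, 0.152], [0.5162, 0.3469, 0.152], [0.5363, 0.3484, 0.152], [0.5445, 0.2564, 0.152]]
[(11, 129, 111), (11, 129, 111), (11, 126, 107), (11, 125, 104), (15, 26, 156), (21, 14, 176), (18, 17, 179), (14, 99, 173), (18, 96, 246), (25, 63, 255), (24, 67, 255), (23, 74, 254), (24, 68, 255), (25, 59, 255), (26, 53, 255), (25, 59, 255), (11, 129, 192), (10, 137, 175), (12, 126, 164), (12, 120, 163)]
((294.5, 133.0), (126.0, 59.0), 90.0) [[265.0, 70.0], [324.0, 70.0], [324.0, 196.0], [265.0, 196.0]]
[[0.4929, 0.3541, 0.152], [0.5387, 0.3601, 0.152], [0.5578, 0.2589, 0.152], [0.5069, 0.2523, 0.152]]
[[0.5056, 0.3352, 0.336], [0.5198, 0.3513, 0.238], [0.4986, 0.3536, 0.4453], [0.522, 0.271, 0.1984]]
```

View pics/wgz.png

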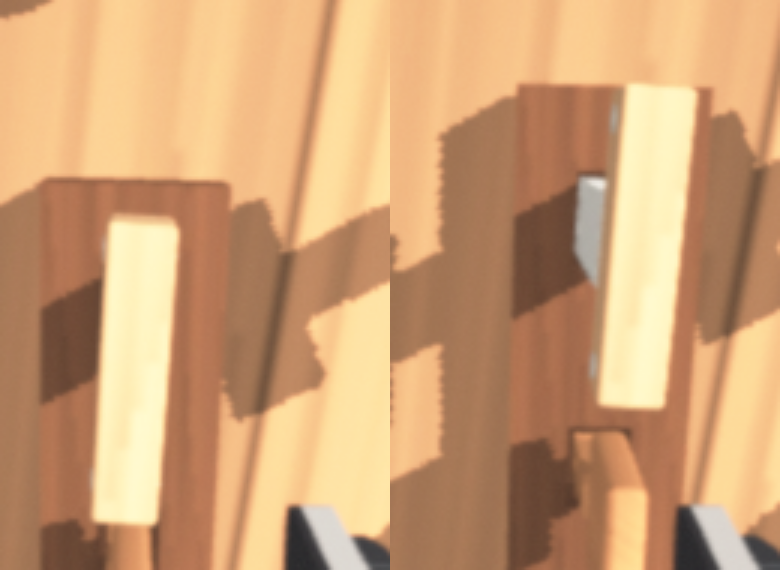

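The zoom shows the bar's top-face corners clearly: left (110,222),(180,226),(157,524),(92,522), right (627,86),(697,88),(665,408),(598,404). I restrict the mask to the bright top face.

```bash
cat >> h.py <<'E'
def face(f,roi,lo,hi):
    x0,y0,x1,y1=roi;h=cv2.cvtColor(np.asarray(f["image"]),cv2.COLOR_RGB2HSV)
    m=np.zeros(h.shape[:2],np.uint8);m[y0:y1,x0:x1]=cv2.inRange(h,lo,hi)[y0:y1,x0:x1]
    m=cv2.morphologyEx(m,cv2.MORPH_OPEN,np.ones((5,5)))
    c=max(cv2.findContours(m,cv2.RETR_EXTERNAL,cv2.CHAIN_APPROX_NONE)[0],key=cv2.contourArea)
    q=cv2.convexHull(c);per=cv2.arcLength(q,True)
    for e in np.linspace(.01,.15,60):
        a=cv2.approxPolyDP(q,e*per,True)[:,0].astype(float)
        if len(a)<=4: break
    i=np.argsort(np.arctan2(*(a-a.mean(0)).T[::-1]));return a[i]
E
python3 - <<'E'
from h import *
import pickle
fs=pickle.load(open("fg.pkl","rb"))
A=face(fs[0],(235,128,290,238),(15,30,248),(40,92,255));B=face(fs[1],(280,85,325,198),(15,30,248),(40,92,255))
print(A.tolist(),B.tolist())
X=np.array([tri(fs,[a,b]) for a,b in zip(A,B)]);print(X.round(4),X.mean(0))
z=X.mean(0)[2]
for f,C in zip(fs,(A,B)):
  for zz in (z,.152):
    Y=np.array([onz(f,c,zz) for c in C]);d=(Y[0]+Y[1]-Y[2]-Y[3])/2
    print(zz,Y.mean(0),"len",np.linalg.norm(d),"w",np.linalg.norm(Y[0]-Y[1]),np.linalg.norm(Y[2]-Y[3]),"yaw",np.degrees(np.arctan2(-d[0],d[1])))
E
```

```text
[[252.0, 134.0], [272.0, 135.0], [266.0, 233.0], [249.0, 233.0]] [[294.0, 88.0], [314.0, 89.0], [305.0, 194.0], [286.0, 194.0]]
[[0.5179 0.3439 0.1497]
 [0.5344 0.3452 0.1479]
 [0.5415 0.2581 0.1509]
 [0.526  0.2545 0.1464]] [0.52992937 0.30045005 0.14873766]
0.14873766109605427 [0.53018053 0.30028953 0.14873766] len 0.08870894734050219 w 0.01671522215036431 0.015474377882311806 yaw 5.080052960504096
0.152 [0.53004255 0.30112897 0.152     ] len 0.08759942623260943 w 0.016506157649488745 0.015280833156478968 yaw 5.080052960504031
0.14873766109605427 [0.52970908 0.30063985 0.14873766] len 0.0884049657131476 w 0.01613551449370051 0.016713917401749715 yaw 4.860588686945462
0.152 [0.5292138  0.30096888 0.152     ] len 0.08730063411835394 w 0.01593395388780119 0.016505131538753978 yaw 4.860588686945448
```

Bar top at z≈0.149 (expected 0.152), length 88 mm, centre (0.5298, 0.3005), yaw 5°: consistent. Next, the base.

```bash
python3 - <<'E'
from h import *
import pickle
yb=np.radians(-17.6);q=quat(yb)
fs=[]
for p in((.472,-.1735,.25),(.532,-.1735,.25),(.502,-.135,.25)):
    move_ptp(p,q);pause(.2);fs.append(grab_frame("wrist"))
print(get_obs()["time"])
pickle.dump(fs,open("fb.pkl","wb"))
im=np.vstack([np.hstack([cv2.resize(np.asarray(f["image"])[0:290],(400,226)) for f in fs[:2]]),np.hstack([np.asarray(fs[2]["image"])[0:290],np.zeros((290,288,3),np.uint8)])])
cv2.imwrite("pics/wb.png",im[...,::-1])
E
```

```text
5.9
```

View pics/wb.png

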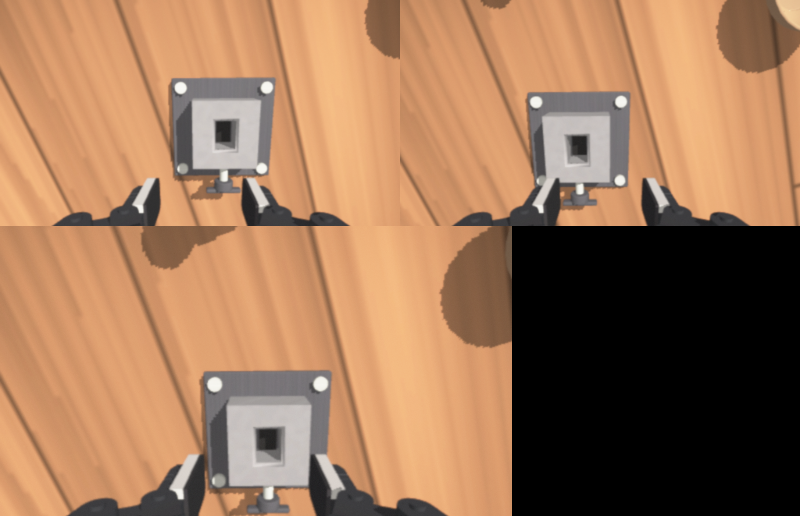

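The block's top face is at about (227,133), (577,148) in the first two and (269,442) in the third, with the socket visible in each. Measuring face corners and the hole.

```bash
python3 - <<'E'
from h import *
import pickle
fs=pickle.load(open("fb.pkl","rb"))
s=512/400
ctr=[(226*s,134*290/226),(177*s,148*290/226),(269,216)]
for f,(u,v) in zip(fs,ctr):
    g=np.asarray(f["image"]).max(2);u=int(u);v=int(v)
    print("row",u-60,g[v,u-60:u+60:2].tolist());print("col",v-60,g[v-60:v+60:2,u].tolist())
z=np.hstack([cv2.resize(np.asarray(f["image"])[int(v)-62:int(v)+62,int(u)-60:int(u)+60],None,fx=2.2,fy=2.2,interpolation=cv2.INTER_NEAREST) for f,(u,v) in zip(fs,ctr)])
cv2.imwrite("pics/wbz.png",z[...,::-1])
print([(int(u)-60,int(v)-62) for u,v in ctr])
E
```

```text
row 229 [79, 78, 78, 78, 79, 79, 78, 79, 105, 195, 207, 208, 207, 205, 206, 206, 204, 205, 206, 206, 206, 208, 206, 129, 57, 58, 58, 47, 39, 39, 40, 40, 42, 70, 96, 102, 120, 145, 169, 205, 207, 206, 205, 206, 207, 206, 206, 206, 206, 206, 204, 166, 124, 122, 122, 124, 121, 123, 122, 159]
col 111 [126, 125, 126, 125, 125, 124, 125, 134, 164, 192, 204, 204, 204, 204, 205, 203, 204, 205, 208, 207, 199, 150, 78, 41, 41, 39, 39, 37, 40, 38, 40, 40, 37, 40, 40, 55, 103, 109, 135, 165, 179, 219, 200, 204, 203, 201, 202, 203, 205, 206, 206, 205, 200, 170, 229, 248, 249, 248, 248, 248]
row 166 [135, 113, 114, 92, 75, 74, 74, 74, 74, 134, 195, 200, 201, 200, 199, 200, 200, 199, 200, 198, 200, 200, 208, 188, 148, 142, 113, 71, 55, 54, 52, 38, 37, 37, 38, 36, 51, 127, 150, 196, 198, 200, 199, 200, 199, 199, 200, 200, 199, 200, 200, 170, 122, 119, 117, 117, 121, 120, 119, 122]
col 129 [121, 118, 121, 118, 118, 119, 120, 126, 158, 159, 182, 195, 197, 196, 196, 196, 196, 197, 198, 200, 200, 186, 124, 49, 39, 39, 38, 38, 42, 54, 52, 54, 54, 54, 55, 95, 143, 161, 162, 161, 162, 216, 205, 200, 197, 197, 198, 200, 199, 199, 201, 198, 190, 156, 173, 202, 199, 198, 194, 185]
row 209 [114, 79, 75, 74, 75, 75, 75, 76, 76, 121, 198, 202, 201, 201, 201, 201, 200, 201, 200, 201, 201, 204, 205, 162, 82, 63, 57, 58, 46, 38, 38, 38, 38, 42, 73, 94, 131, 141, 184, 199, 200, 202, 201, 201, 201, 201, 201, 201, 201, 200, 172, 121, 120, 119, 119, 121, 118, 117, 118, 149]
col 156 [123, 121, 120, 122, 122, 122, 120, 148, 161, 161, 161, 165, 194, 199, 197, 198, 197, 198, 198, 200, 199, 201, 180, 95, 41, 37, 39, 37, 37, 38, 38, 37, 38, 38, 93, 106, 121, 159, 162, 161, 187, 214, 196, 198, 197, 198, 198, 198, 200, 199, 199, 196, 188, 243, 246, 246, 246, 246, 238, 118]
[(229, 109), (166, 127), (209, 154)]
```

View pics/wbz.png

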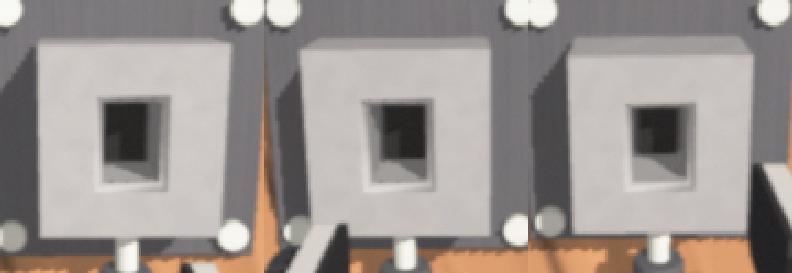

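```bash
python3 - <<'E'
from h import *
import pickle
fs=pickle.load(open("fb.pkl","rb"))
def corners(q):
    """4 corners by sub-pixel line fits to the 4 sides of a roughly upright outline"""
    q=q.reshape(-1,2).astype(np.float32);x,y,w,h=cv2.boundingRect(q.astype(np.int32))
    c=[x+w/2,y+h/2];L=[]
    for ax,sg in((1,-1),(0,1),(1,1),(0,-1)):
        ext=(h if ax else w)/2;ot=(w if ax else h)/2
        s=q[(np.abs(q[:,1-ax]-c[1-ax])<.6*ot)&(sg*(q[:,ax]-c[ax])>.6*ext)]
        vx,vy,x0,y0=cv2.fitLine(s,cv2.DIST_HUBER,0,.01,.01).ravel()
        # contour pixels are centres of inside pixels: the edge is half a pixel out
        x0,y0=(x0,y0+.5*sg) if ax else (x0+.5*sg,y0);L.append(np.cross([x0,y0,1],[x0+vx,y0+vy,1]))
    P=[np.cross(L[i-1],L[i]) for i in range(4)];return np.array([p[:2]/p[2] for p in P])
H=[];FC=[]
for f,(u,v) in zip(fs,[(289,171),(226,189),(269,216)]):
    im=np.asarray(f["image"]);h=cv2.cvtColor(im,cv2.COLOR_RGB2HSV)
    fm=cv2.inRange(h,(0,0,186),(180,35,211));box=np.zeros_like(fm);box[v-58:v+55,u-55:u+55]=255
    fm=cv2.morphologyEx(fm&box,cv2.MORPH_OPEN,np.ones((3,3)))
    c=max(cv2.findContours(fm,cv2.RETR_EXTERNAL,cv2.CHAIN_APPROX_NONE)[0],key=cv2.contourArea)
    ins=np.zeros_like(fm);ins[v-25:v+30,u-28:u+28]=255
    hm=cv2.morphologyEx((255-cv2.inRange(h,(0,0,186),(180,35,211)))&ins,cv2.MORPH_CLOSE,np.ones((3,3)))
    hc=max(cv2.findContours(hm,cv2.RETR_EXTERNAL,cv2.CHAIN_APPROX_NONE)[0],key=cv2.contourArea)
    FC.append(corners(c));H.append(corners(hc));print(FC[-1].round(1).tolist(),H[-1].round(1).tolist())
for nm,C in(("hole",H),("face",FC)):
    X=np.array([tri(fs,[c[i] for c in C]) for i in range(4)]);print(nm,X.round(4).tolist(),X.mean(0).round(4))
    for f,c in zip(fs,C):
        Y=np.array([onz(f,p,.05) for p in c]);d=(Y[0]+Y[1]-Y[2]-Y[3])/2;e=(Y[1]+Y[2]-Y[0]-Y[3])/2
        print(Y.mean(0).round(4),"ly",np.linalg.norm(d).round(4),"lx",np.linalg.norm(e).round(4),"yaw",np.degrees([np.arctan2(-d[0],d[1]),np.arctan2(e[1],e[0])]).round(2))
E
```

```text
[[246.5, 128.5], [332.8, 128.5], [328.0, 215.5], [246.5, 215.5]] [[275.8, 151.5], [305.5, 151.5], [305.5, 192.0], [268.4, 197.1]]
[[182.3, 149.5], [267.5, 149.5], [267.5, 232.8], [188.4, 232.3]] [[212.1, 172.0], [243.5, 169.9], [243.5, 209.5], [210.1, 214.9]]
[[227.2, 180.1], [310.4, 178.0], [306.8, 258.5], [230.0, 258.5]] [[256.1, 199.5], [286.3, 199.5], [284.1, 237.9], [251.5, 240.5]]
hole [[0.4946, -0.1515, 0.0507], [0.5207, -0.1601, 0.0463], [0.5096, -0.1935, 0.0536], [0.4765, -0.1922, 0.0415]] [ 0.5004 -0.1743  0.048 ]
[ 0.5001 -0.1737  0.05  ] ly 0.0393 lx 0.0299 yaw [-20.7  -12.81]
[ 0.5008 -0.1738  0.05  ] ly 0.0389 lx 0.0297 yaw [-20.39 -10.49]
[ 0.501  -0.1738  0.05  ] ly 0.0395 lx 0.0293 yaw [-21.62 -14.99]
face [[0.4766, -0.1251, 0.0534], [0.5473, -0.1474, 0.0488], [0.5239, -0.2229, 0.0499], [0.4519, -0.2015, 0.0468]] [ 0.4999 -0.1742  0.0497]
[ 0.4998 -0.1738  0.05  ] ly 0.0794 lx 0.0749 yaw [-17.45 -17.44]
[ 0.5    -0.1741  0.05  ] ly 0.0782 lx 0.0744 yaw [-16.99 -17.7 ]
[ 0.5   -0.174  0.05 ] ly 0.0788 lx 0.0744 yaw [-17.26 -16.82]
```

Block top measured at z=0.0497 (given 0.050), socket at (0.5003,-0.174), yaw -17.3°, sizes match. Grasping.

```bash
python3 - <<'E'
from h import *
import pickle
q=quat(np.radians(5.0))
move_ptp((.502,-.1735,.33),quat(np.radians(-17.3)))
move_ptp((.5298,.3005,.33),q)
line_to((.5298,.3005,.230),rate=.15)
print("touch",line_to((.5298,.3005,.191),rate=.06,max_force=4))
o=get_obs();print(o["time"],o["tcp_pos"],o["ft_force"].round(2))
set_gripper(0);pause(.3)
o=get_obs();print("w",o["grip_width"],o["finger_force"],o["tcp_pos"].round(4),o["ft_force"].round(2))
p=o["tcp_pos"]
line_to((p[0],p[1],.25),rate=.08);line_to((p[0],p[1],.36),rate=.15);pause(.3)
o=get_obs();print("lift",o["time"],o["grip_width"],o["finger_force"],o["ft_force"].round(2),o["wrist_torque"].round(3))
f={n:grab_frame(n) for n in("scene","wrist")}
im=np.hstack([cv2.resize(f[n]["image"],(400,300)) for n in f]);cv2.imwrite("pics/lift.png",im[...,::-1])
E
```

```text
touch False
9.7 [0.52998694 0.30056378 0.19112706] [-0.23 -0.   -0.3 ]
w 0.22380201189933743 59.49733642861247 [0.5302 0.3007 0.1917] [-0.62  0.07  3.65]
lift 12.4583 0.2236936558500203 59.07627236098051 [ 0.53 -1.1  -2.14] [-0.019  0.058 -0.02 ]
```

View pics/lift.png

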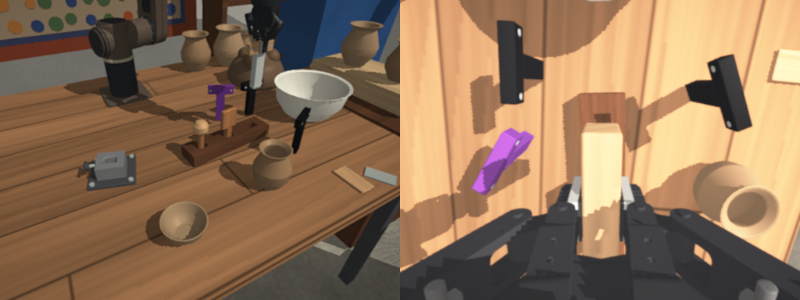

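The gauge is held square, rack neighbours undisturbed (purple and black look-alikes as before). Carrying it above the socket and checking.

```bash
python3 - <<'E'
from h import *
import pickle
q=quat(np.radians(-17.3))
move_ptp((.5003,-.174,.36),q)
line_to((.5003,-.174,.245),rate=.12);pause(.4)
o=get_obs();print(o["time"],o["tcp_pos"].round(4),o["ft_force"].round(2),o["wrist_torque"].round(3),o["grip_width"])
f={n:grab_frame(n) for n in("scene","wrist")};pickle.dump(f,open("fi.pkl","wb"))
S=f["scene"];t=o["tcp_pos"];ft=t-[0,0,.181]
im=S["image"].copy();u,v=proj(S,(.5003,-.174,.09)).astype(int)
R=Ro.from_euler("z",-17.3,degrees=True)
x0,y0=u-50,v-55;c=cv2.resize(im[y0:y0+110,x0:x0+100],None,fx=5,fy=5,interpolation=cv2.INTER_CUBIC)
for zs in((0.006,.112),):
  for dx,dy in((.01,-.015),(.01,.015),(-.01,-.015)):
    a=[((proj(S,ft+R.apply([dx,dy,z]))-[x0,y0]+.5)*5).astype(int) for z in zs]
    cv2.line(c,tuple(map(int,a[0])),tuple(map(int,a[1])),(255,0,0),1)
h=[((proj(S,np.array([.5003,-.174,.05])+R.apply([a*.015,b*.02,0]))-[x0,y0]+.5)*5).astype(int) for a,b in((1,1),(1,-1),(-1,-1),(-1,1))]
cv2.polylines(c,[np.array(h)],True,(0,255,0),1)
cv2.imwrite("pics/ins.png",c[...,::-1])
E
```

```text
15.8 [ 0.5004 -0.174   0.2453] [-0.5   0.14 -2.32] [ 0.01  -0.039  0.039] 0.2248227680473112
```

View pics/ins.png

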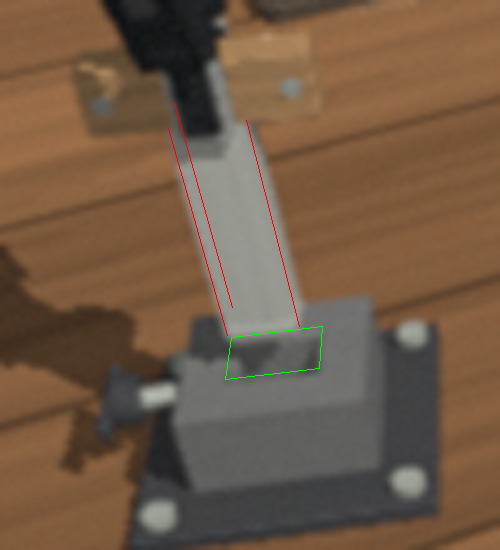

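The outline predicted for the held shank (red) matches its edges, with no visible tilt, and it hovers over the socket (green). Inserting with a force guard.

```bash
python3 - <<'E'
from h import *
b=get_obs()["ft_force"];tb=get_obs()["wrist_torque"]
for z in(.228,.218,.208):
    s=line_to((.5003,-.174,z),rate=.03,max_force=4);pause(.2)
    o=get_obs();print(s,o["time"].round(2),o["tcp_pos"].round(4),(o["ft_force"]-b).round(2),(o["wrist_torque"]-tb).round(3))
    if s:break
E
```

```text
Traceback (most recent call last):
AttributeError: 'float' object has no attribute 'round'
```

```bash
python3 - <<'E'
from h import *
def rep(s):
    o=get_obs();print(s,round(o["time"],2),o["tcp_pos"].round(4),o["ft_force"].round(2),o["wrist_torque"].round(3),round(o["grip_width"],4))
rep(0)
for z in(.218,.210,.206):
    s=line_to((.5003,-.174,z),rate=.03,max_force=4);pause(.2);rep(s)
    if s:break
E
```

```text
0 16.82 [ 0.5004 -0.1741  0.2283] [ 0.29 -0.08 -1.8 ] [-0.008  0.011 -0.003] 0.2253
False 17.5 [ 0.5004 -0.1741  0.2182] [ 0.6   0.41 -1.76] [0.012 0.043 0.015] 0.2298
False 18.12 [ 0.5004 -0.174   0.2101] [ 0.08 -0.11 -2.25] [-0.013  0.005 -0.036] 0.226
False 18.6 [ 0.5003 -0.174   0.2061] [-0.26  0.26 -1.33] [-0.019  0.043  0.036] 0.2258
```

```bash
cat >> h.py <<'E'
def avg(n=8):
    r=[]
    for _ in range(n): pause(.04);o=get_obs();r.append(np.r_[o["ft_force"],o["wrist_torque"],o["tcp_pos"]])
    return np.mean(r,0)
E
python3 - <<'E'
from h import *
for z in(.204,.202,.201,.200,.199,.198,.197,.196,.195):
    s=line_to((.5003,-.174,z),rate=.015,max_force=6);a=avg()
    print(s,z,round(get_obs()["time"],2),a[:3].round(2),a[3:6].round(3),a[8].round(4))
    if s or a[2]>6.5: break
E
```

```text
False 0.204 19.22 [-0.25 -0.51 -1.85] [-0.013  0.016  0.006] 0.204
False 0.202 19.83 [-0.46  0.21  1.  ] [0.056 0.12  0.009] 0.2024
False 0.201 20.42 [-0.44  0.09  2.63] [0.049 0.099 0.007] 0.2013
False 0.2 21.0 [-0.11  0.3   4.02] [0.017 0.065 0.012] 0.2002
False 0.199 21.58 [-0.45  0.09  5.16] [ 0.076  0.148 -0.003] 0.1994
False 0.198 22.17 [-0.62  0.52  6.56] [ 0.095  0.222 -0.018] 0.1986
```

```bash
python3 - <<'E'
from h import *
line_to((.5003,-.174,.197),rate=.015,max_force=6);a=avg(20);o=get_obs()
print(o["time"],a.round(3),o["finger_force"],o["grip_width"])
f=grab_frame("scene");u,v=proj(f,(.5003,-.174,.08)).astype(int)
z=np.hstack([cv2.resize(f["image"][v-60:v+60,u-60:u+60],(400,400)),cv2.resize(f["image"][60:220,190:390],(400,400))]);cv2.imwrite("pics/end.png",z[...,::-1])
E
```

```text
23.25 [-1.202e+00  3.500e-01  7.819e+00  1.210e-01  3.150e-01 -5.000e-03
  5.010e-01 -1.740e-01  1.980e-01] 60.437867320433725 0.22243039724030816
```

View pics/end.png

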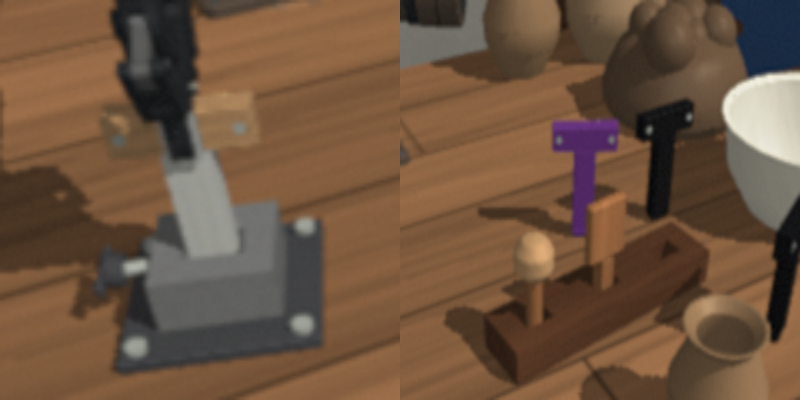

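The shank is upright in the socket, pressed at about 9.8 N with about 1 N of side force. The paddle and tamper are still standing in the rack. Handing in.

```bash
python3 -c "
from plant import *
print(get_obs()['ft_force'],hand_in())"
```

```text
the job is handed in; nothing more can be done
[-1.51352684  0.40929768  8.53351554] None
```

The gauge is upright in the socket, still gripped and pressed on the seat at about 10 N by the wrist force reading, and the job is handed in at about 23 s on the robot's clock; no verdict came back.

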